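# Close the roller-parts organiser for transport

## Robot

A 6-joint arm with a two-finger parallel gripper is mounted at the origin on the work surface. World frame = base frame: x ahead of the robot, y to its left, z up, the work surface at z = 0. Lengths are in m, angles in rad, forces in N, time in s.
With the tool pointing down it reaches from about 0.325 to 0.925 m from the base axis. Payload 3.1 kg.
Tool frame: the origin (TCP) lies midway between the tips of the shut fingers; the grasp point (between the pads) lies 19 mm behind it; z points along the fingers, y is the direction in which the jaws open and shut (so a half turn about z gives the same grasp; the last joint's range is limited). The gripper opens to 85 mm and grips with 20 to 120 N. Pads are 22 mm wide; open, the fingers measure 114 mm over their backs; the gripper's body (76 mm by 85 mm) begins 54 mm behind the grasp point. The pads swing forward as they close: fully open they stand 13 mm farther back than shut.
Start: joints at [-1.292, 0.217, 1.613, -0, 1.311, -0.112], TCP at [0.238, -0.578, 0.231] pointing down, gripper open.
Joint ranges: [-2.75, 2.75], [-0.78, 2.1], [0.31, 2.55], [-1.13, 4.27], [0.13, 2.63], [-2.58, 2.58]. Speed limits (rad/s): [2.79, 2.79, 3.14, 3.14, 3.14, 3.14].

## Interface

Orientations are given as a rotation vector (axis times angle).
In Python, from bench import arm, vision, hand_in gives the robot as it stands. The module is installed in compiled form; this text tells all that it offers.
- The arm moves only by the tool send_rows, never from a script. Its argument "commands" is a list that holds one entry, the list of rows, each a list of 5 numbers: the shift along the world's x, y, z in m, then the turn about the world's z in rad, then the finger opening in m, from 0 to 0.0854. In form: [[[x, y, z, yaw, fingers], ...]]. A call has 1 to 5 rows; each row shifts and turns the commanded pose from where the row before left it; what a row does not reach is not made up. A row lasts 1/12 s, in which the tool goes at most 41.7 mm and 7.16 degrees, less where a joint would pass 70% of its speed; a pose out of reach is approached as far as the arm can. A call with a gripper value outside its range is refused whole. The fingers move at their own pace and stop on an object; "newtons" is the grip in N (left out, the last holds). Time passes only in rows, so rows that do not move let the fingers close. It gives the time, the measured TCP pose, the force and the opening at its end, in the units of the state.
- arm.state(): the state, without advancing time (a new reading comes with each control period).
- vision.snapshot(name): name is "scene" or "top"; returns a dict with "pixels" (384x512x3 uint8, blue, green, red), "range_z" (384x512 float32, m along the optical axis (not along the pixel's ray), 0 where there is no reading), "vfov" (degrees; the focal length in pixels is half the picture's height over the tangent of half this angle, whatever the lens; pixels are square), "cx", "cy" (the principal point, pixels), "world_from_camera" (4x4, takes a point from camera to world coordinates). Camera axes: x right, y up, looking along -z (the intrinsics and any distortion apply to the point x, -y, -z); pixel columns grow to the right and rows downward; lengths in m; the calibration is good to about 2 mm. A picture is of the moment at which its call begins.
- hand_in(): hands the job in, once; it reports no verdict.
Trained networks look in the newest picture that a camera, given by its name, has taken for a name from the list of things; names that differ only in an ending like _2 or _b are one class to them, and where a whole thing is asked for, a point or a joint stands for the part that bears it (a point fixed in the world has none). Each returns a list of dicts, best first, with "confidence" (0 to 1); they miss things now and then, are a little off and sometimes report something else, mostly with a low value. They report only what shows in the picture. A call takes as long as a camera call.
- vision.boxes_of(camera, name): "pixel" ([column, row] in pixels, amid what is visible of it).
- vision.trace(camera, name): "pixels" (384x512 bool, what is visible of it) and "pixel" ([column, row] in pixels, amid what is visible of it).
- vision.landmark_of(camera, name): "pixel" ([column, row] in pixels: a listed point, or the origin of a listed thing).
The state is a dict: "clock": time; "qpos": joint angles; "joint_velocities": joint speeds; "joint_efforts": joint torques, N m; "tcp_pos": TCP position; "tcp_rot": TCP orientation; "wrist_force": force on the tool from outside, world axes, zero at the start; "moment": the same for the moment, N m; "finger_gap": opening from 0.0 (shut) to 1.0 (fully open).
Only numpy, scipy, OpenCV 4.12 (cv2) and the standard library are available. Lean on these libraries where they do the work, as an engineer would, in place of code of your own. Each camera call takes 0.05 s, during which the arm holds its last target. There are 200 camera calls.

## Task

Close the grey organiser: slide the loose orange lid off the closed half and onto the open half so that it drops inside the rim, press it down level against the stiff black seal frame until it is fully home, then push the red transport lock to its end stop so that its tongue lies over the lid. Do not press the lid with 40 N or more, do not push the seal frame down without the lid, and leave the kettle, pie dish, pink cup and jar where they are.

Things in the scene. Friction and masses are not known exactly. Their poses are not given: they have to be found in the camera images.
- organiser: Grey plastic organiser fixed to the counter, sizes in mm: 142 wide (its x), 398 long (its y), 65 high. Origin: on the counter under the centre of its open half, z up. A bracket 60 wide, 65 high carries the lock at y 86 to 150. Two backstops 73 high at y 78 to 86, abs(x) 20 to 71, stop the lid; the lock passes through the gap between them.
- seat (a point): Centre of the mouth of the open half at rim height (65 up, over the organiser's origin, same axes). The recess is 116 (x) by 156 (y); the inner edges of its long sides have 45 degree lead-ins 5 wide (mouth 126 wide); outside them the walls reach x = +-71 at rim height.
- deck (a point): Centre of the top of the closed half: a flat deck 142 (x) by 170 (y), 65 high, level with the rim, reaching from organiser y = -78 to -248. The lid starts on it.
- lid: Loose flat orange lid with a pale panel on top, 110 (its x) by 150 (its y) by 10 thick, about 0.2 kg, plain edges, no handle, too wide to grasp: push its edges. Origin: centre of its underside, z up. Starts flat on the deck, up to 15 mm sideways and 0.2 rad out of line. Home: origin over the organiser's origin (within 5 in x and y), 53 above the counter, its top 2 below the rim.
- seal (a joint): Black seal frame in the open half under the lid: how far it is pressed down (m). 0 = up, its top 5 mm below the rim (a lid resting on it stands 5 mm proud); 0.007 = fully down. It stays where it is left and takes about 8 N of pressing; the lid's weight does not move it.
- lock (a joint): Red transport lock: how far it is slid towards the lid, along the organiser's -y (m). 0 to 0.006 at the start (open), 0.030 = end stop. Takes about 2 N. Its flat tongue, 30 mm wide, 6 thick, runs 0.5 above rim height and reaches 24 over the recess when closed; a lid that is not pressed home blocks it.
- lock_grip (a point): Centre of the top of the lock's upright red grip block, 30 (x) by 16 (y) by 28 high, top 99.5 mm above the counter, at the outer end of its 6 thick tongue plate; at organiser y = +136 when the lock is at 0. Push its outer (+y) face.
- kettle: Stainless kettle, 176 diameter, 220 high with handle; origin under its centre. Bystander.
- pie_dish: Glass pie dish, 220 diameter, 40 high; origin under its centre. Bystander.
- pink_cup: Pink ceramic cup with a handle, 84 diameter, 90 high; origin under its centre. Bystander.
- jar: Amber glass jar with wooden cap, 90 diameter, 140 high; origin under its centre. Bystander.

How it is judged:
By the outcome, as a careful person would: the job done as asked, in the order asked, and still so for the second after the job is handed in, with the robot touching nothing.
It also fails if it takes over 61 s, if anything falls off the work surface, if the arm or the gripper's body presses on something with over 40 N, if the wrist force passes 120 N, or if a joint passes its speed limit or range.

## Working session

There is one attempt and no reset: what is moved stays moved. The work goes in short steps, Python scripts to look and compute and a tool call to move; the robot and the scene stay as the last step left them, time stands still between calls to the robot, and variables do not carry over. Pictures are saved under pics/ and viewed, about 8 in all and at most 12, crops included, and the job is handed in when it is done.

Besides the shell and the picture viewer there is one more tool, called after ">>>" by a JSON object that holds its "fn" and its "kwargs". send_rows: Moves the arm, as the interface text tells. Its arguments: {"type":"object","properties":{"commands":{"type":"array","items":{"type":"array","items":{"type":"array","items":{"type":"number"}}}},"newtons":{"type":"number"}},"required":["commands"]}

```bash
mkdir -p pics
cat > h.py <<'E'
import numpy as np, cv2
from bench import arm, vision, hand_in
def ray(s,px):
    f=384/2/np.tan(np.radians(s["vfov"])/2)
    return np.array([(px[0]-s["cx"])/f, -(px[1]-s["cy"])/f, -1.0])
def at_z(s,px,z):
    T=np.array(s["world_from_camera"]); d=T[:3,:3]@ray(s,px); o=T[:3,3]
    return o+d*(z-o[2])/d[2]
def at_depth(s,px):
    c,r=int(round(px[0])),int(round(px[1])); w=s["range_z"][max(r-1,0):r+2,max(c-1,0):c+2]; w=w[w>0]
    T=np.array(s["world_from_camera"])
    return (T[:3,:3]@(ray(s,px)*np.median(w))+T[:3,3]) if w.size else None
def cloud(s):
    f=384/2/np.tan(np.radians(s["vfov"])/2); v,u=np.mgrid[:384,:512]; d=s["range_z"]
    P=np.stack([(u-s["cx"])/f*d,-(v-s["cy"])/f*d,-d],-1); T=np.array(s["world_from_camera"])
    P=P@T[:3,:3].T+T[:3,3]; P[d==0]=np.nan; return P
E
python3 - <<'E'
from h import *
np.set_printoptions(precision=4,suppress=True)
S={}
for c in("top","scene"):
    s=vision.snapshot(c); cv2.imwrite(f"pics/{c}0.png",s["pixels"]); print(c,s.keys(),s["vfov"],s["cx"],s["cy"],np.array(s["world_from_camera"])[:3,3])
    for n in("organiser","lid","lock_grip","seat","deck","lock","kettle","pie_dish","pink_cup","jar"):
        for r in vision.landmark_of(c,n)[:2]:
            print(n,round(r["confidence"],2),np.round(r["pixel"],1),at_depth(s,r["pixel"]))
print(arm.state())
E
```

```text
top dict_keys(['pixels', 'range_z', 'vfov', 'cx', 'cy', 'world_from_camera']) 54.59396620350786 256.63309071515226 188.27031775855835 [ 0.4656 -0.0336  1.428 ]
organiser 0.58 [234.3 211.7] [0.5532 0.0788 0.0072]
organiser 0.42 [355.6 177.4] [ 0.6992 -0.3832  0.0068]
lock_grip 0.64 [197.3 202. ] [0.5785 0.2064 0.0971]
seat 0.59 [233.  210.4] [0.5582 0.0843 0.0038]
deck 0.62 [280.1 221.5] [ 0.5185 -0.0939  0.0752]Traceback (most recent call last):
  File "<stdin>", line 7, in <module>
ValueError: it knows: deck, jar, kettle, lid, lock_grip, organiser, pie_dish, pink_cup, seat
```

```bash
python3 -c "
import cv2,numpy as np
a=cv2.imread('pics/top0.png');b=cv2.imread('pics/scene0.png')
cv2.imwrite('pics/both0.png',cv2.resize(np.vstack([a,b]),(400,600)) if 0 else np.vstack([cv2.resize(a,(400,300)),cv2.resize(b,(400,300))]))"
```

```text
[ WARN:0@0.024] global loadsave.cpp:275 findDecoder imread_('pics/scene0.png'): can't open/read file: check file path/integrity
Traceback (most recent call last):
cv2.error: OpenCV(4.12.0) /io/opencv/modules/imgproc/src/resize.cpp:4208: error: (-215:Assertion failed) !ssize.empty() in function 'resize'
```

View pics/top0.png

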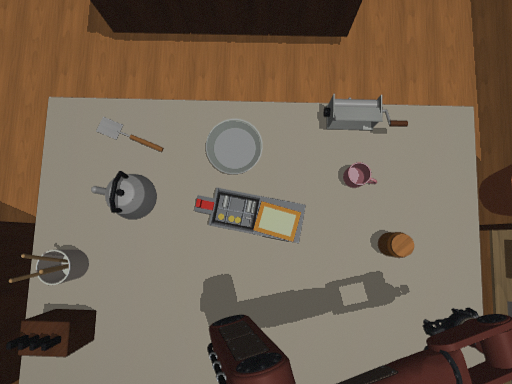

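The top view shows the organiser from the lock at about (204,204) to the deck end at (302,225). The lid is at (278,221) and the pie dish at (235,147). Image up is +x and image left is +y. Next I measure the outlines.

Run:
```python
from h import *
np.set_printoptions(precision=4,suppress=True)
for c in("top","scene"):
    s=vision.snapshot(c); cv2.imwrite(f"pics/{c}1.png",s["pixels"])
    T=np.array(s["world_from_camera"]);print(c,s["vfov"],T[:3,3],-T[:3,2])
    for n,z in(("organiser",0),("lid",.065),("lock_grip",.0995),("seat",.065),("deck",.065),("kettle",0),("pie_dish",0),("pink_cup",0),("jar",0)):
        for r in vision.landmark_of(c,n)[:1]:
            print(n,round(r["confidence"],2),np.round(r["pixel"],1),at_z(s,r["pixel"],z),at_depth(s,r["pixel"]))
    P=cloud(s)
    for n in("organiser","lid"):
        t=vision.trace(c,n)
        if not t: print("no",n); continue
        m=t[0]["pixels"]; Q=P[m]; z=Q[:,2]; print(n,t[0]["confidence"],m.sum(),"z pct",np.nanpercentile(z,[5,25,50,75,95]))
        zt=.065 if n=="organiser" else .075
        # pixel contour -> plane z
        k=max(cv2.findContours(m.astype(np.uint8),0,1)[0],key=cv2.contourArea)[:,0]
        X=np.array([at_z(s,p,zt)[:2] for p in k],np.float32)
        r=cv2.minAreaRect(X); print(" rect",r, "\n", cv2.boxPoints(r))
st=arm.state(); print({k:np.round(st[k],3) for k in("clock","tcp_pos","tcp_rot","wrist_force","finger_gap")})
```

```text
top 54.59396620350786 [ 0.4656 -0.0336  1.428 ] [ 0.1259  0.0209 -0.9918]
organiser 0.61 [235.2 210.6] [0.558  0.0761 0.    ] [0.5577 0.0758 0.0043]
lid 0.56 [277.  220.4] [ 0.5226 -0.0829  0.065 ] [ 0.5221 -0.0825  0.0763]
lock_grip 0.56 [199.7 200.7] [0.5833 0.1975 0.0995] [0.5836 0.1981 0.0961]
seat 0.83 [232.1 211.6] [0.5497 0.0824 0.065 ] [0.5534 0.0873 0.0064]
deck 0.68 [277.8 220.4] [ 0.5227 -0.0859  0.065 ] [ 0.5222 -0.0854  0.0765]
kettle 0.57 [133.7 197. ] [0.5989 0.4723 0.    ] [0.5862 0.424  0.1364]
pie_dish 0.95 [236.5 148. ] [0.8039 0.0804 0.    ] [0.8024 0.08   0.0062]
pink_cup 0.56 [353.7 175. ] [ 0.7095 -0.3775  0.    ] [ 0.7086 -0.3763  0.0051]
jar 0.89 [389.5 243.1] [ 0.4528 -0.5116  0.    ] [ 0.4539 -0.4687  0.1282]
organiser 0.38 2080 z pct [0.0177 0.0808 0.1225 0.1411 0.2113]
 rect ((0.6052728295326233, 0.47204896807670593), (0.21782507002353668, 0.1813642829656601), 45.468955993652344) 
 [[0.4642 0.458 ]
 [0.5935 0.3308]
 [0.7463 0.4861]
 [0.617  0.6133]]
lid 0.8 1320 z pct [0.0688 0.0731 0.0752 0.0772 0.08  ]
 rect ((0.5197809934616089, -0.08087453991174698), 
[... 879 characters left out ...]
2]
organiser 0.69 3368 z pct [0.0033 0.021  0.0485 0.0637 0.0725]
 rect ((0.5629850029945374, 0.03338213264942169), (0.4327251613140106, 0.17404784262180328), 80.07585906982422) 
 [[ 0.44   -0.1647]
 [ 0.6114 -0.1947]
 [ 0.686   0.2315]
 [ 0.5146  0.2615]]
lid 0.64 980 z pct [0.0701 0.0732 0.075  0.0767 0.079 ]
 rect ((0.5256041288375854, -0.08011700212955475), (0.1534888595342636, 0.11156697571277618), 74.64055633544922) 
 [[ 0.4515 -0.1393]
 [ 0.5591 -0.1689]
 [ 0.5997 -0.0209]
 [ 0.4921  0.0087]]
{'clock': np.float64(1.5), 'tcp_pos': array([ 0.238, -0.578,  0.231]), 'tcp_rot': array([ 3.082,  0.61 , -0.   ]), 'wrist_force': array([-0.252,  0.296,  0.288]), 'finger_gap': np.float64(0.998)}
```

View pics/scene1.png

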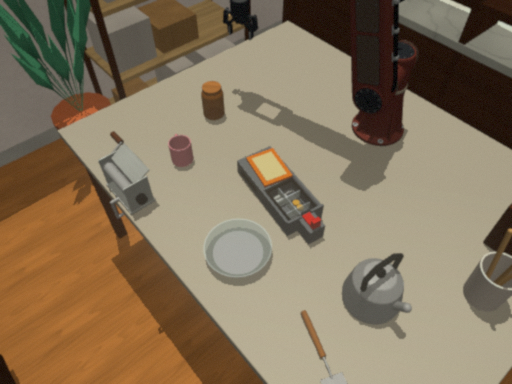

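The scene view shows the organiser with the lid at (269,166) and the lock at (313,219). The pie dish sits on its +x side and is clear of it. Next I fit the known outlines in both cameras.

```bash
cat > fit.py <<'E'
from h import *
from scipy.optimize import minimize
ORG=np.array([[-71,-248],[71,-248],[71,86],[30,86],[30,150],[-30,150],[-30,86],[-71,86]])/1e3
LID=np.array([[-55,-75],[55,-75],[55,75],[-55,75]])/1e3
def proj(s,W):
    T=np.array(s["world_from_camera"]); p=(W-T[:3,3])@T[:3,:3]; f=192/np.tan(np.radians(s["vfov"])/2)
    return np.stack([s["cx"]+f*p[:,0]/-p[:,2], s["cy"]-f*p[:,1]/-p[:,2]],1)
def place(q,L):
    c,n=np.cos(q[2]),np.sin(q[2]); return L@np.array([[c,n],[-n,c]])+q[:2]
def masks(s,g,r=.27):
    P=cloud(s); near=np.hypot(P[...,0]-g[0],P[...,1]-g[1])<r
    hsv=cv2.cvtColor(s["pixels"],cv2.COLOR_BGR2HSV)
    return P,near,hsv
def fit(views,zs,L,q0):  # views: (snap,mask); outline = hull of prism between zs
    K=4
    def cost(q):
        t=0
        for s,m in views:
            im=np.zeros((384*K,512*K),np.uint8); Q=place(q,L)
            polys=[proj(s,np.c_[Q,np.full(len(Q),z)]) for z in np.linspace(*zs,4)]
            for p in polys: cv2.fillPoly(im,[np.round((p+.5)*K-.5).astype(int)],255)
            im=cv2.resize(im,(512,384),interpolation=cv2.INTER_AREA)/255.
            t+=np.abs(im-m).sum()/m.sum()
        return t
    best=None
    for d in(-.06,0,.06):
        x0=np.array(q0)+[0,0,d]
        r=minimize(cost,x0,method="Nelder-Mead",options=dict(initial_simplex=x0+np.vstack([np.zeros(3),np.diag([.01,.01,.05])]),xatol=2e-4,fatol=1e-5))
        if best is None or r.fun<best.fun: best=r
    return best.x,best.fun
def orgmask(s,g):
    P,near,h=masks(s,g); m=(near&(P[...,2]>.035)&(P[...,2]<.12)).astype(np.uint8)
    k=max(cv2.findContours(m,0,1)[0],key=cv2.contourArea); o=np.zeros_like(m); cv2.fillPoly(o,[k],1); return o.astype(float)
def lidmask(s,g):
    P,near,h=masks(s,g); m=(near&(h[...,0]>=8)&(h[...,0]<=32)&(h[...,1]>60)&(h[...,2]>90)&(P[...,2]>.05)).astype(np.uint8)
    m=cv2.morphologyEx(m,cv2.MORPH_CLOSE,np.ones((3,3),np.uint8))
    k=max(cv2.findContours(m,0,1)[0],key=cv2.contourArea); o=np.zeros_like(m); cv2.fillPoly(o,[k],1); return o.astype(float)
E
python3 - <<'E'
from fit import *
np.set_printoptions(precision=4,suppress=True)
S=[vision.snapshot(c) for c in("top","scene")]
g=[.54,.02]
O=[(s,orgmask(s,g)) for s in S]; Lm=[(s,lidmask(s,g)) for s in S]
for nm,sel in(("both",[0,1]),("top",[0]),("scene",[1])):
    q,c=fit([O[i] for i in sel],(.035,.066),ORG,[.555,.078,-.21]); l,cl=fit([Lm[i] for i in sel],(.066,.075),LID,[.522,-.082,-.25])
    d=l[:2]-q[:2]; C,N=np.cos(q[2]),np.sin(q[2])
    print(nm,"org",q,c,"lid",l,cl,"lid in org",C*d[0]+N*d[1],-N*d[0]+C*d[1],l[2]-q[2])
I=[]
for (s,m),(_,n) in zip(O,Lm):
    im=s["pixels"].copy(); im[m>0]=im[m>0]//2+[64,0,0]; im[n>0]=[0,255,0]; I.append(im[140:260,170:340] if s is S[0] else im[120:240,220:390])
cv2.imwrite("pics/m.png",cv2.resize(np.hstack(I),None,fx=2.3,fy=2.3))
E
```

```text
both org [ 0.5556  0.0706 -0.166 ] 0.07964287510847862 lid [ 0.5222 -0.0825 -0.2417] 0.08943608097681857 lid in org -0.007617630446057632 -0.15647267075595084 -0.07573910003235934
top org [ 0.5543  0.0715 -0.1665] 0.02084955445972835 lid [ 0.5209 -0.0816 -0.2527] 0.027261473568382925 lid in org -0.0075577541019351685 -0.15651740480487622 -0.0861805714826778
scene org [ 0.5585  0.0698 -0.1612] 0.027124012710868606 lid [ 0.5233 -0.0835 -0.2373] 0.041010363629798145 lid in org -0.010190943755235653 -0.15697535649337047 -0.07611840633445707
```

View pics/m.png

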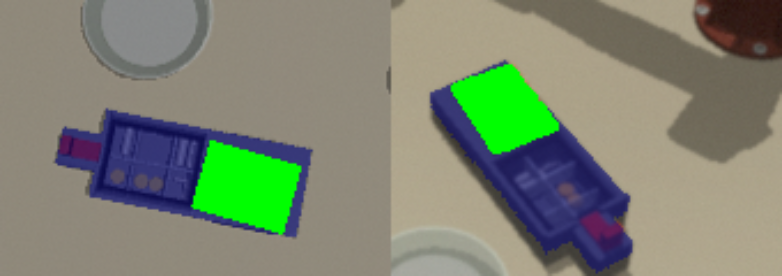

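>>> {"fn": "send_rows", "kwargs": {"commands": [[[0.013, 0.034, 0, -0.037, 0.0854], [0.013, 0.034, 0, -0.037, 0.0854], [0.013, 0.034, 0, -0.037, 0.0854], [0.013, 0.034, 0, -0.037, 0.0854], [0.013, 0.034, 0, -0.037, 0.0854]]]}}

```text
clock: 2.02
tcp_pos: [0.3034, -0.4064, 0.2313]
tcp_rot: [3.125, 0.319, 0.0]
wrist_force: [0.8, -0.3, -0.2]
finger_gap: 1.002
```

>>> {"fn": "send_rows", "kwargs": {"commands": [[[0.013, 0.034, 0, -0.037, 0.0854], [0.013, 0.034, 0, -0.037, 0.0854], [0.013, 0.034, 0, -0.037, 0.0854], [0.013, 0.034, 0, -0.037, 0.0854], [0.013, 0.034, 0, -0.037, 0.0854]]]}}

```text
clock: 2.43
tcp_pos: [0.3684, -0.2363, 0.2316]
tcp_rot: [3.141, 0.029, 0.001]
wrist_force: [0.5, -0.1, -0.1]
finger_gap: 1.004
```

>>> {"fn": "send_rows", "kwargs": {"commands": [[[0.013, 0.034, 0, -0.037, 0.0854], [0.013, 0.034, 0, -0.037, 0.0854], [0.013, 0.034, 0, -0.037, 0.0854], [0.013, 0.034, 0, -0.037, 0.0854], [0.013, 0.034, 0, -0.037, 0.0854]]]}}

```text
clock: 2.85
tcp_pos: [0.4335, -0.0661, 0.2317]
tcp_rot: [3.13, -0.261, 0.002]
wrist_force: [1.3, -0.2, 0.0]
finger_gap: 0.998
```

>>> {"fn": "send_rows", "kwargs": {"commands": [[[0, -0.002, -0.035, 0, 0.0854], [0, 0, -0.035, 0, 0.0854], [0, 0, -0.035, 0, 0.0854], [0, 0, -0.035, 0, 0.0854], [0, 0, -0.035, 0, 0.0854]]]}}

```text
clock: 3.27
tcp_pos: [0.4335, -0.0697, 0.0554]
tcp_rot: [3.131, -0.256, 0.003]
wrist_force: [0.7, -0.2, 0.4]
finger_gap: 0.995
```

Run:
```python
from fit import *
st=arm.state(); print(np.round(st["tcp_pos"],4),np.round(st["wrist_force"],1))
s=vision.snapshot("scene"); cv2.imwrite("pics/s2.png",cv2.resize(s["pixels"][110:250,200:380],None,fx=3.5,fy=3.5,interpolation=cv2.INTER_CUBIC))
```

```text
[ 0.4335 -0.0697  0.0554] [ 0.7 -0.2  0.4]
```

View pics/s2.png

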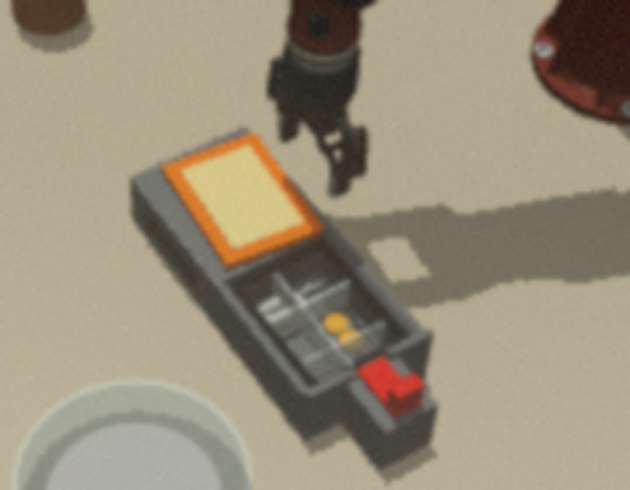

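The open fingers stand beside the lid's -x edge at about (330,150) in the crop. Next I square and centre the lid with a side push.

>>> {"fn": "send_rows", "kwargs": {"commands": [[[0.0055, -0.001, 0, 0, 0.0854], [0.0055, -0.001, 0, 0, 0.0854], [0.0055, -0.001, 0, 0, 0.0854], [0.0055, -0.001, 0, 0, 0.0854], [0.0055, -0.0006, 0, 0, 0.0854]]]}}

```text
clock: 3.73
tcp_pos: [0.4629, -0.0756, 0.0589]
tcp_rot: [3.129, -0.258, 0.006]
wrist_force: [-4.1, -0.5, 5.0]
finger_gap: 1.001
```

```bash
cat > rel.py <<'E'
from fit import *
import sys
Q=np.array([.5556,.0706,-.166]); C,N=np.cos(Q[2]),np.sin(Q[2])
st=arm.state(); d=np.array(st["tcp_pos"])-[*Q[:2],0]; print("tcp org mm",np.round(1e3*np.array([C*d[0]+N*d[1],-N*d[0]+C*d[1],d[2]]),1),"F",np.round(st["wrist_force"],1),"t",st["clock"])
y0=float(sys.argv[1])/1e3; z=float(sys.argv[2])/1e3 if len(sys.argv)>2 else .066
org={"top":[.5543,.0715,-.1665],"scene":[.5585,.0698,-.1612]}
for c in("top","scene"):
    s=vision.snapshot(c); o=np.array(org[c]); C,N=np.cos(o[2]),np.sin(o[2])
    m=lidmask(s,[.54,.02]); x0=[o[0]-N*y0,o[1]+C*y0,o[2]]
    q,e=fit([(s,m)],(z,z+.009),LID,x0); d=q[:2]-o[:2]
    P=cloud(s)[m>0]; p=P[:,:2]-o[:2]; yl=-N*p[:,0]+C*p[:,1]; A=np.c_[np.ones(len(yl)),yl]; k=np.linalg.lstsq(A[~np.isnan(yl)],P[~np.isnan(yl),2],rcond=None)[0]
    print(c,"lid org mm",np.round(1e3*np.array([C*d[0]+N*d[1],-N*d[0]+C*d[1]]),1),"yaw",round(q[2]-o[2],3),"err",round(e,3),"n",int(m.sum()),"z med",round(float(np.nanmedian(P[:,2])),4),"dz/dy",round(float(k[1]),3))
E
python3 rel.py -156.5
```

```text
tcp org mm [ -67.2 -159.5   58.9] F [-4.1 -0.5  5. ] t 3.7333
top lid org mm [   1.4 -152.9] yaw -0.015 err 2.271 n 393 z med 0.0751 dz/dy -0.023
scene lid org mm [  -3.2 -153.3] yaw -0.015 err 0.041 n 1105 z med 0.0746 dz/dy 0.002
```

>>> {"fn": "send_rows", "kwargs": {"commands": [[[-0.012, 0.002, 0.002, 0, 0.0854], [-0.012, 0.002, 0.002, 0, 0.0854], [0, 0, 0.03, 0, 0.0854], [0, 0, 0.03, 0.06, 0.0854], [0.004, -0.008, 0.02, 0.115, 0.0854]]]}}

```text
clock: 4.25
tcp_pos: [0.441, -0.0777, 0.1427]
tcp_rot: [-3.141, -0.024, -0.005]
wrist_force: [1.4, -0.2, 0.3]
finger_gap: 0.999
```

>>> {"fn": "send_rows", "kwargs": {"commands": [[[0.007, -0.011, 0, 0.116, 0.0854], [0.007, -0.011, 0, 0.116, 0.0854], [0.007, -0.011, 0, 0.116, 0.0854], [0.007, -0.011, 0, 0.116, 0.0854], [0.007, -0.011, 0, 0.116, 0.0854]]]}}

```text
clock: 4.67
tcp_pos: [0.4766, -0.134, 0.1411]
tcp_rot: [3.002, 0.923, 0.003]
wrist_force: [-0.8, 0.7, 0.2]
finger_gap: 0.999
```

>>> {"fn": "send_rows", "kwargs": {"commands": [[[0.007, -0.011, 0, 0.116, 0.0854], [0.007, -0.011, 0, 0.116, 0.0854], [0.007, -0.011, 0, 0.116, 0.0854], [0.007, -0.011, 0, 0.116, 0.0854], [0.007, -0.011, 0, 0.116, 0.0854]]]}}

```text
clock: 5.08
tcp_pos: [0.5115, -0.189, 0.1409]
tcp_rot: [2.612, 1.743, 0.002]
wrist_force: [-0.6, -0.2, 0.1]
finger_gap: 0.996
```

>>> {"fn": "send_rows", "kwargs": {"commands": [[[0, 0, 0, 0.116, 0.0854], [0, 0, 0, 0.116, 0.0854], [0, 0, 0, 0, 0.0854]]]}}

```text
clock: 5.33
tcp_pos: [0.5112, -0.1887, 0.1408]
tcp_rot: [2.397, 2.028, 0.002]
wrist_force: [0.1, 0.5, 0.7]
finger_gap: 1.003
```

```bash
python3 rel.py -153; python3 -c "
from bench import arm
s=arm.state();print(s['tcp_pos'],s['tcp_rot'])"
```

```text
tcp org mm [  -0.9 -263.1  140.8] F [0.1 0.5 0.7] t 5.3333
top lid org mm [   0.  -152.5] yaw -0.021 err 0.059 n 1226 z med 0.0752 dz/dy -0.015
scene lid org mm [  -2.8 -153.6] yaw -0.01 err 0.046 n 1113 z med 0.0747 dz/dy 0.007
[ 0.510876   -0.18846522  0.14064712] [2.40234918e+00 2.02325269e+00 1.01557132e-03]
```

>>> {"fn": "send_rows", "kwargs": {"commands": [[[0, 0, -0.03, 0, 0.0854], [0, 0, -0.03, 0.005, 0.0854], [0, 0, -0.0185, 0, 0.0854], [0, 0, 0, 0, 0.0854]]]}}

```text
clock: 5.77
tcp_pos: [0.5067, -0.1863, 0.0573]
tcp_rot: [-2.39, -2.025, 0.005]
wrist_force: [-1.5, 0.1, -0.7]
finger_gap: 0.999
```

>>> {"fn": "send_rows", "kwargs": {"commands": [[[0.001, 0.006, 0, 0, 0.0854], [0.001, 0.006, 0, 0, 0.0854], [0.001, 0.006, 0, 0, 0.0854], [0.001, 0.006, 0, 0, 0.0854], [0.001, 0.006, 0, 0, 0.0854]]]}}

```text
clock: 6.18
tcp_pos: [0.5169, -0.1581, 0.0634]
tcp_rot: [2.393, 2.032, 0.002]
wrist_force: [0.3, -0.1, 0.1]
finger_gap: 1.0
```

```bash
python3 rel.py -148
```

```text
tcp org mm [  -0.4 -231.9   63.4] F [ 0.3 -0.1  0.1] t 6.1833
top lid org mm [  -0.2 -133.6] yaw -0.009 err 0.483 n 865 z med 0.0754 dz/dy -0.015
scene lid org mm [  -2.3 -153.9] yaw -0.015 err 0.04 n 1103 z med 0.075 dz/dy 0.001
```

The fingers are passing just over the lid: tips at about 76 mm and no force. I back off, lower, and let it settle.

>>> {"fn": "send_rows", "kwargs": {"commands": [[[-0.003, -0.018, 0.001, 0, 0.0854], [0, 0, -0.003, 0, 0.0854], [0, 0, -0.0035, 0, 0.0854], [0, 0, 0, 0, 0.0854], [0, 0, 0, 0, 0.0854]]]}}

```text
clock: 6.7
tcp_pos: [0.5121, -0.1759, 0.0557]
tcp_rot: [-2.394, -2.032, 0.001]
wrist_force: [0.2, -0.1, 0.5]
finger_gap: 0.999
```

>>> {"fn": "send_rows", "kwargs": {"commands": [[[0.001, 0.006, 0, 0, 0.0854], [0.001, 0.006, 0, 0, 0.0854], [0.001, 0.006, 0, 0, 0.0854], [0.001, 0.006, 0, 0, 0.0854], [0.001, 0.006, 0, 0, 0.0854]]]}}

```text
clock: 7.12
tcp_pos: [0.5177, -0.1456, 0.0563]
tcp_rot: [2.394, 2.034, -0.0]
wrist_force: [0.2, -0.6, -0.2]
finger_gap: 0.999
```

```bash
python3 rel.py -142
```

```text
tcp org mm [  -1.7 -219.5   56.3] F [ 0.2 -0.6 -0.2] t 7.1167
top lid org mm [  -0.8 -128.4] yaw 0.01 err 0.556 n 830 z med 0.0753 dz/dy -0.017
scene lid org mm [  -4.  -133.2] yaw 0.01 err 0.044 n 1130 z med 0.0748 dz/dy 0.002
```

>>> {"fn": "send_rows", "kwargs": {"commands": [[[0.0017, 0.01, 0, 0, 0.0854], [0.0017, 0.01, 0, 0, 0.0854], [0.0017, 0.01, 0, 0, 0.0854], [0.0017, 0.01, 0, 0, 0.0854], [0.0017, 0.01, 0, 0, 0.0854]]]}}

```text
clock: 7.63
tcp_pos: [0.5264, -0.0955, 0.0565]
tcp_rot: [2.394, 2.033, 0.0]
wrist_force: [-0.3, -2.1, 0.0]
finger_gap: 1.001
```

>>> {"fn": "send_rows", "kwargs": {"commands": [[[0.0017, 0.008, 0, 0, 0.0854], [0.0017, 0.008, 0, 0, 0.0854], [0.0014, 0.008, 0, 0, 0.0854], [0.0014, 0.008, 0, 0, 0.0854], [0, 0, 0, 0, 0.0854]]]}}

```text
clock: 8.05
tcp_pos: [0.5325, -0.0627, 0.0563]
tcp_rot: [-2.393, -2.034, -0.001]
wrist_force: [0.7, 0.7, -0.6]
finger_gap: 1.002
```

```bash
python3 rel.py -50
```

```text
tcp org mm [  -0.8 -135.3   56.3] F [ 0.7  0.7 -0.6] t 8.05
top lid org mm [ -1.  -33.9] yaw 0.009 err 0.711 n 740 z med 0.0724 dz/dy -0.463
scene lid org mm [ -2.5 -49.8] yaw -0.015 err 0.059 n 1258 z med 0.0733 dz/dy -0.04
```

>>> {"fn": "send_rows", "kwargs": {"commands": [[[0.0014, 0.008, 0, 0, 0.0854], [0.0014, 0.008, 0, 0, 0.0854], [0.0013, 0.008, 0, 0, 0.0854], [0.0013, 0.008, 0, 0, 0.0854], [0.001, 0.006, 0, 0, 0.0854]]]}}

```text
clock: 8.57
tcp_pos: [0.5386, -0.0254, 0.0561]
tcp_rot: [-2.394, -2.033, 0.0]
wrist_force: [-1.1, -0.5, -0.5]
finger_gap: 0.999
```

```bash
python3 rel.py -10 62
python3 - <<'E'
from fit import *
s=vision.snapshot("scene"); cv2.imwrite("pics/s3.png",cv2.resize(s["pixels"][110:250,200:380],None,fx=3.5,fy=3.5,interpolation=cv2.INTER_CUBIC))
E
```

```text
tcp org mm [ -0.9 -97.5  56.1] F [-1.1 -0.5 -0.5] t 8.5667
top lid org mm [-1.7 -5.9] yaw -0.025 err 0.974 n 640 z med 0.0717 dz/dy -0.677
scene lid org mm [ -3.9 -13.8] yaw -0.011 err 0.052 n 1297 z med 0.0723 dz/dy -0.031
```

View pics/s3.png

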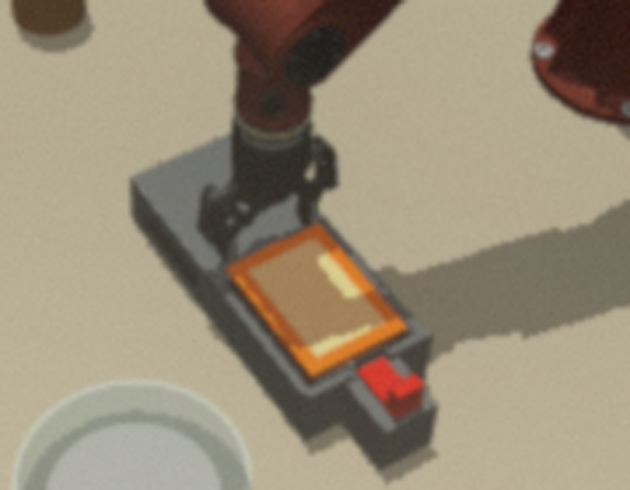

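The lid lies over the mouth, with its rear edge still about 12 mm short, at about (275,245) in the crop.

>>> {"fn": "send_rows", "kwargs": {"commands": [[[0.0007, 0.004, 0, 0, 0.0854], [0.0007, 0.004, 0, 0, 0.0854], [0.0006, 0.0035, 0, 0, 0.0854], [0, 0, 0, 0, 0.0854]]]}}

```text
clock: 9.05
tcp_pos: [0.5408, -0.0143, 0.0563]
tcp_rot: [-2.394, -2.033, -0.001]
wrist_force: [-0.1, 0.2, -0.2]
finger_gap: 0.998
```

```bash
python3 rel.py 0 60
```

```text
tcp org mm [ -0.5 -86.2  56.3] F [-0.1  0.2 -0.2] t 9.05
top lid org mm [-1.5  9.6] yaw -0.017 err 1.087 n 603 z med 0.07 dz/dy -0.749
scene lid org mm [-2.4 -3.3] yaw -0.007 err 0.042 n 1280 z med 0.0695 dz/dy 0.003
```

The lid has dropped onto the seal: top at about 70 mm, level. I lift, close the fingers and go above the lid's centre.

>>> {"fn": "send_rows", "kwargs": {"commands": [[[-0.001, -0.006, 0.003, 0, 0.0854], [0, 0, 0.03, 0, 0.0854], [0, 0, 0.03, 0, 0.0], [0.005, 0.03, 0, 0, 0.0], [0.005, 0.03, 0, 0, 0.0]]]}}

```text
clock: 9.57
tcp_pos: [0.5525, 0.0377, 0.1228]
tcp_rot: [2.395, 2.025, 0.007]
wrist_force: [1.6, -0.1, -0.5]
finger_gap: 0.603
```

>>> {"fn": "send_rows", "kwargs": {"commands": [[[0.005, 0.03, 0, 0, 0.0], [0, 0, 0, 0, 0.0], [0, 0, 0, 0, 0.0], [0, 0, 0, 0, 0.0], [0, 0, 0, 0, 0.0]]]}}

```text
clock: 9.98
tcp_pos: [0.5544, 0.0679, 0.1191]
tcp_rot: [2.396, 2.032, -0.001]
wrist_force: [-0.3, -0.5, -0.3]
finger_gap: -0.004
```

```bash
python3 rel.py 0 60
```

```text
tcp org mm [ -0.7  -2.8 119.1] F [-0.3 -0.5 -0.3] t 9.9833
top lid org mm [ 1.1 -6. ] yaw -0.024 err 6.117 n 175 z med 0.0698 dz/dy 0.054
scene lid org mm [-2.  -2.8] yaw 0.013 err 0.115 n 1177 z med 0.0697 dz/dy 0.004
```

Descending to just above the lid, then pressing in small steps.

>>> {"fn": "send_rows", "kwargs": {"commands": [[[0, 0, -0.02, 0, 0], [0, 0, -0.015, 0, 0], [0, 0, -0.01, 0, 0], [0, 0, 0, 0, 0]]]}}

```text
clock: 10.42
tcp_pos: [0.5523, 0.0683, 0.0715]
tcp_rot: [-2.393, -2.03, 0.007]
wrist_force: [-0.9, 0.3, -1.4]
finger_gap: -0.001
```

>>> {"fn": "send_rows", "kwargs": {"commands": [[[0, 0, -0.0015, 0, 0], [0, 0, -0.0015, 0, 0], [0, 0, -0.001, 0, 0], [0, 0, -0.001, 0, 0], [0, 0, 0, 0, 0]]]}}

```text
clock: 10.83
tcp_pos: [0.5551, 0.069, 0.0698]
tcp_rot: [2.394, 2.033, 0.001]
wrist_force: [0.7, -0.6, 0.7]
finger_gap: -0.001
```

>>> {"fn": "send_rows", "kwargs": {"commands": [[[0, 0, -0.001, 0, 0], [0, 0, -0.001, 0, 0], [0, 0, -0.001, 0, 0], [0, 0, 0, 0, 0]]]}}

```text
clock: 11.17
tcp_pos: [0.5552, 0.069, 0.0674]
tcp_rot: [2.394, 2.033, 0.001]
wrist_force: [-1.6, 0.1, 4.7]
finger_gap: -0.003
```

>>> {"fn": "send_rows", "kwargs": {"commands": [[[0, 0, -0.001, 0, 0], [0, 0, -0.001, 0, 0], [0, 0, -0.001, 0, 0], [0, 0, 0, 0, 0]]]}}

```text
clock: 11.5
tcp_pos: [0.5552, 0.0691, 0.0644]
tcp_rot: [2.394, 2.033, 0.001]
wrist_force: [-1.7, 0.1, 4.5]
finger_gap: -0.001
```

>>> {"fn": "send_rows", "kwargs": {"commands": [[[0, 0, -0.001, 0, 0], [0, 0, -0.001, 0, 0], [0, 0, 0, 0, 0]]]}}

```text
clock: 11.75
tcp_pos: [0.5552, 0.0691, 0.063]
tcp_rot: [2.394, 2.033, 0.0]
wrist_force: [-2.3, 0.2, 9.3]
finger_gap: 0.005
```

```bash
python3 rel.py 0 54
```

```text
tcp org mm [-0.2 -1.6 63. ] F [-2.3  0.2  9.3] t 11.75
top lid org mm [-1.6 -5.3] yaw 0.021 err 6.236 n 171 z med 0.0623 dz/dy 0.005
scene lid org mm [-1. -4.] yaw 0.026 err 0.34 n 962 z med 0.0631 dz/dy -0.007
```

>>> {"fn": "send_rows", "kwargs": {"commands": [[[0, 0, -0.001, 0, 0], [0, 0, -0.001, 0, 0], [0, 0, 0, 0, 0]]]}}

```text
clock: 12.1
tcp_pos: [0.5553, 0.0691, 0.0629]
tcp_rot: [-2.394, -2.034, 0.001]
wrist_force: [-8.2, -0.5, 17.9]
finger_gap: -0.001
```

>>> {"fn": "send_rows", "kwargs": {"commands": [[[0, 0, 0.01, 0, 0], [0, 0, 0.03, 0, 0], [0, 0, 0.04, 0, 0], [0, 0, 0, 0, 0]]]}}

```text
clock: 12.43
tcp_pos: [0.5607, 0.0692, 0.1477]
tcp_rot: [2.387, 2.027, 0.018]
wrist_force: [2.7, 0.6, 1.1]
finger_gap: 0.0
```

```bash
python3 rel.py 0 54
python3 - <<'E'
from fit import *
s=vision.snapshot("scene"); P=cloud(s); o=np.array([.5585,.0698,-.1612]); C,N=np.cos(o[2]),np.sin(o[2]); d=P[...,:2]-o[:2]; X=C*d[...,0]+N*d[...,1]; Y=-N*d[...,0]+C*d[...,1]
for a in(-1,1):
  for b in(-1,1):
    m=(abs(X-a*.042)<.01)&(abs(Y-b*.06)<.012); print(a,b,m.sum(),round(float(np.nanmedian(P[m][:,2])),4))
h=cv2.cvtColor(s["pixels"],cv2.COLOR_BGR2HSV); r=((h[...,0]<6)|(h[...,0]>174))&(h[...,1]>150)&(abs(Y-.12)<.07)&(abs(X)<.04)
t=r&(P[...,2]>.092); print("grip top",t.sum(),np.nanmedian(X[t]),np.nanmedian(Y[t]),"Y range",np.nanpercentile(Y[r],[2,98]),np.nanpercentile(Y[t],[5,95]))
cv2.imwrite("pics/s4.png",cv2.resize(s["pixels"][110:250,200:380],None,fx=3.5,fy=3.5,interpolation=cv2.INTER_CUBIC))
E
```

```text
tcp org mm [  5.3  -0.6 147.7] F [2.7 0.6 1.1] t 12.4333
top lid org mm [ -2.3 -10.2] yaw 0.043 err 5.83 n 182 z med 0.0631 dz/dy -0.2
scene lid org mm [-1.9 -4.4] yaw 0.018 err 0.075 n 1235 z med 0.0631 dz/dy 0.014
-1 -1 114 0.4928
-1 1 96 0.4469
1 -1 41 0.0638
1 1 46 0.0637
grip top 52 0.0023065336806219463 0.13423541112335938 Y range [0.05143921 0.14331136] [0.05129341 0.14323663]
```

View pics/s4.png

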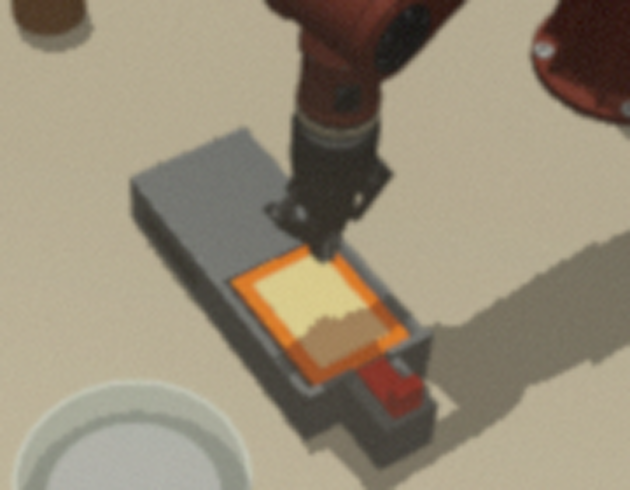

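The lid is level inside the rim with its top at 63 mm, and the lock grip is at about y = +134. I move behind the lock.

>>> {"fn": "send_rows", "kwargs": {"commands": [[[0.0058, 0.0342, 0, 0, 0], [0.0058, 0.0342, 0, 0, 0], [0.0058, 0.0342, 0, 0, 0], [0.0058, 0.0342, 0, 0, 0], [0.0058, 0.0342, 0, 0, 0]]]}}

```text
clock: 13.0
tcp_pos: [0.5823, 0.2411, 0.1368]
tcp_rot: [-2.394, -2.032, 0.006]
wrist_force: [0.1, -0.3, 0.2]
finger_gap: -0.0
```

>>> {"fn": "send_rows", "kwargs": {"commands": [[[0, 0, 0, 0, 0], [0, 0, -0.025, 0, 0], [0, 0, -0.025, 0, 0], [0, 0, -0.011, 0, 0], [0, 0, 0, 0, 0]]]}}

```text
clock: 13.42
tcp_pos: [0.5791, 0.2385, 0.0725]
tcp_rot: [-2.391, -2.03, 0.016]
wrist_force: [-0.6, -0.4, -0.3]
finger_gap: 0.0
```

```bash
python3 rel.py 0 54
```

```text
tcp org mm [ -4.6 169.4  72.5] F [-0.6 -0.4 -0.3] t 13.4167
top lid org mm [-0.5 -1.5] yaw 0.006 err 0.029 n 1235 z med 0.0632 dz/dy 0.0
scene lid org mm [-2.1 -4.1] yaw 0.003 err 0.048 n 1259 z med 0.063 dz/dy 0.053
```

>>> {"fn": "send_rows", "kwargs": {"commands": [[[0, 0, 0.003, 0, 0], [-0.0013, -0.008, 0, 0, 0], [-0.0013, -0.008, 0, 0, 0], [-0.0008, -0.005, 0, 0, 0], [-0.0008, -0.005, 0, 0, 0]]]}}

```text
clock: 13.93
tcp_pos: [0.5807, 0.2139, 0.0829]
tcp_rot: [2.395, 2.032, 0.006]
wrist_force: [0.6, 1.9, 2.5]
finger_gap: 0.001
```

>>> {"fn": "send_rows", "kwargs": {"commands": [[[-0.0008, -0.005, 0, 0, 0], [-0.0008, -0.005, 0, 0, 0], [-0.0006, -0.004, 0, 0, 0], [0, 0, 0, 0, 0]]]}}

```text
clock: 14.27
tcp_pos: [0.577, 0.1989, 0.0812]
tcp_rot: [2.395, 2.032, -0.001]
wrist_force: [0.5, -0.5, 0.8]
finger_gap: -0.001
```

>>> {"fn": "send_rows", "kwargs": {"commands": [[[-0.0003, -0.002, 0, 0, 0], [-0.0003, -0.002, 0, 0, 0], [-0.0003, -0.002, 0, 0, 0], [0, 0, 0, 0, 0]]]}}

```text
clock: 14.6
tcp_pos: [0.576, 0.1937, 0.081]
tcp_rot: [-2.395, -2.033, 0.002]
wrist_force: [0.5, 0.6, 1.5]
finger_gap: -0.0
```

>>> {"fn": "send_rows", "kwargs": {"commands": [[[-0.0003, -0.0015, 0, 0, 0], [-0.0002, -0.0015, 0, 0, 0], [0, 0, 0, 0, 0]]]}}

```text
clock: 14.85
tcp_pos: [0.5761, 0.1936, 0.0813]
tcp_rot: [-2.394, -2.03, -0.007]
wrist_force: [1.5, 8.5, 0.4]
finger_gap: 0.0
```

The lock is at a hard stop at TCP y = 125 mm, which is the expected 114 + 11. I retreat and check.

>>> {"fn": "send_rows", "kwargs": {"commands": [[[0.003, 0.02, 0, 0, 0], [0.003, 0.02, 0, 0, 0], [0, 0, 0.04, 0, 0], [0, 0, 0.04, 0, 0], [-0.02, 0.02, 0.02, 0, 0]]]}}

```text
clock: 15.27
tcp_pos: [0.5665, 0.2488, 0.1853]
tcp_rot: [2.393, 2.026, 0.007]
wrist_force: [1.6, 0.8, 2.0]
finger_gap: -0.001
```

```bash
python3 rel.py 0 54
python3 - <<'E'
from fit import *
s=vision.snapshot("top"); P=cloud(s); o=np.array([.5543,.0715,-.1665]); C,N=np.cos(o[2]),np.sin(o[2]); d=P[...,:2]-o[:2]; X=C*d[...,0]+N*d[...,1]; Y=-N*d[...,0]+C*d[...,1]
for a in(-1,1):
  for b in(-1,1):
    m=(abs(X-a*.042)<.01)&(abs(Y-b*.06)<.012); print(a,b,m.sum(),round(float(np.nanmedian(P[m][:,2])),4))
h=cv2.cvtColor(s["pixels"],cv2.COLOR_BGR2HSV); r=((h[...,0]<6)|(h[...,0]>174))&(h[...,1]>150)&(abs(Y-.1)<.08)&(abs(X)<.03)
print("red",r.sum(),"Y range",np.nanpercentile(Y[r],[1,99]),"X",np.nanmedian(X[r]))
for n in("kettle","pie_dish","pink_cup","jar"):
    q=vision.landmark_of("top",n); print(n,[np.round(at_z(s,r["pixel"],0),3) for r in q[:1]])
s2=vision.snapshot("scene"); A=cv2.resize(s["pixels"][150:270,170:330],(600,450),interpolation=cv2.INTER_CUBIC)
B=s2["pixels"][140:250,230:350]; cv2.imwrite("pics/f.png",np.hstack([cv2.resize(s["pixels"][170:250,180:320],(400,229),interpolation=2),cv2.resize(B[::],(400,367),interpolation=2)[70:299]]))
E
```

```text
tcp org mm [-18.7 177.6 185.3] F [1.6 0.8 2. ] t 15.2667
top lid org mm [-0.8 -2.1] yaw -0.001 err 1.335 n 543 z med 0.063 dz/dy 0.001
scene lid org mm [-2.9 -4.9] yaw 0.002 err 0.084 n 1206 z med 0.0631 dz/dy 0.016
-1 -1 37 0.0635
-1 1 34 0.0633
1 -1 36 0.0638
1 1 34 0.0629
red 136 Y range [0.05416843 0.13786904] X 0.0004352807473972436
kettle [array([0.598, 0.465, 0.   ])]
pie_dish [array([0.795, 0.081, 0.   ])]
pink_cup [array([ 0.701, -0.381,  0.   ])]
jar [array([ 0.45, -0.52,  0.  ])]
```

View pics/f.png

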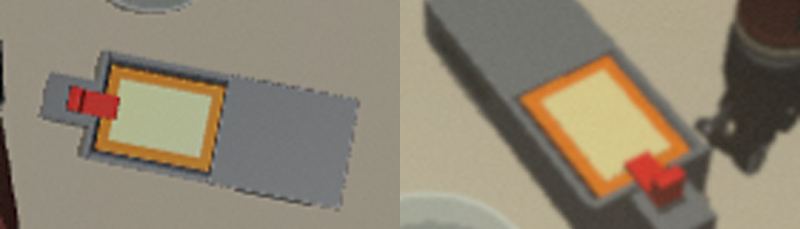

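The tongue lies over the lid (red from (70,100) to (118,105) in the left panel), with its tip at y = 54 mm, the expected 78 − 24. I hand in.

>>> {"fn": "send_rows", "kwargs": {"commands": [[[-0.01, 0.01, 0.02, 0, 0], [0, 0, 0, 0, 0], [0, 0, 0, 0, 0]]]}}

```text
clock: 15.92
tcp_pos: [0.5525, 0.2609, 0.2012]
tcp_rot: [2.394, 2.033, 0.001]
wrist_force: [-0.6, 0.0, 0.0]
finger_gap: -0.0
```

```bash
python3 -c "
from bench import hand_in;print(hand_in())"
```

```text
the job is handed in; nothing more can be done
None
```

The organiser is closed, and I handed the job in at about 16 s. I squared and centred the lid with a push on its side, then slid it off the deck until it dropped inside the rim. I pressed it home with closed fingers (highest vertical force read 18 N) and pushed the lock until it stopped.

**Last checks:**
- **Lid:** its top is 63 mm above the counter, the home height. The four corners read 62.9 to 63.8 mm, so it is level. The top camera puts it at (-0.8, -2.1) mm and the scene camera at (-2.9, -4.9) mm. The scene figure is near the 5 mm limit in y, and the arm was partly hiding the lid from the top camera. When the top view was unobstructed, just before the lock push, it read (-0.5, -1.5) mm.
- **Lock:** the tongue tip is at y = 54 mm, which is the end-stop position. The push ended with 8.5 N against a hard stop.
- **Kettle, pie dish, cup and jar:** their positions agree with the start to within about 10 mm, which is the scatter of the detector, and the arm never went near them.

**Disagreements along the way:**
- In the first push from behind, the fingers passed just over the lid without touching it, so I lowered them and repeated it.
- During the side push, the fingers rose about 3.5 mm with 5 N upward. I think they brushed the lid edge or the deck, but it had no lasting effect.

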